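Put a countertop water filter together and open its tap

ROBOT

A 6-joint arm with a two-finger parallel gripper is mounted at the origin on a cart in front of the work surface, level with it; the furniture and walls round the work are solid. World frame = base frame: x ahead of the robot, y to its left, z up, the work surface at z = 0. Lengths are in m, angles in rad, forces in N, time in s.
With the tool pointing down it reaches from about 0.225 to 0.875 m from the base axis. Payload 3.4 kg.
Tool frame: the origin (TCP) lies midway between the tips of the shut fingers; the grasp point (between the pads) lies 19 mm behind it; z points along the fingers, y is the line along which they close (so a half turn about z gives the same grasp; the last joint's range is limited). The gripper opens to 85 mm and grips with 20 to 120 N. Pads are 22 mm wide; open, the fingers measure 114 mm over their backs; the gripper's body (76 mm by 85 mm) begins 54 mm behind the grasp point. The pads swing forward as they close: fully open they stand 13 mm farther back than shut.
Start: joints at [1.009, 0.276, 1.505, -0, 1.361, -0.121], TCP at [0.245, 0.52, 0.198] pointing down, gripper open.
Joint ranges: [-2.89, 2.89], [-0.75, 2.08], [0.22, 2.7], [-1.18, 4.32], [0.11, 2.71], [-2.7, 2.7]. Speed limits (rad/s): [2.57, 2.57, 3.14, 3.14, 3.14, 3.14].

INTERFACE

Orientations are given as a unit quaternion [x, y, z, w].
In Python, from bench import env gives the robot as it stands.
- The arm moves only by the tool shift_gripper, called after "Request:" as name(argument=value, ...), one argument or row to a line, values as JSON. Schema: {"type":"object","properties":{"moves":{"type":"object","properties":{"jaw":{"type":"array","items":{"type":"number"},"minItems":1,"maxItems":12},"sx":{"type":"array","items":{"type":"number"},"minItems":1,"maxItems":12},"sy":{"type":"array","items":{"type":"number"},"minItems":1,"maxItems":12},"sz":{"type":"array","items":{"type":"number"},"minItems":1,"maxItems":12},"wx":{"type":"array","items":{"type":"number"},"minItems":1,"maxItems":12},"wy":{"type":"array","items":{"type":"number"},"minItems":1,"maxItems":12},"wz":{"type":"array","items":{"type":"number"},"minItems":1,"maxItems":12}},"additionalProperties":false,"required":["jaw","sx","sy","sz","wx","wy","wz"]},"grip_force":{"type":"number"},"only":{"type":"string"},"quiet":{"type":"boolean"},"lines":{"type":"string"}},"required":["moves"],"additionalProperties":false}. moves is an object with one list for each field, all of the same length, 1 to 12, a row being the entries at one place: jaw (the finger opening in m), sx, sy, sz (the shift in units of 50 mm), wx, wy, wz (a rotation vector in units of 0.1 rad); each row is the pose to reach, as a shift and turn from the pose commanded when the call began, along the tool's axes at that moment; what a row does not reach only later rows make up. A row lasts 1/8 s, in which the tool goes at most 0.0625 m and 0.188 rad, less where a joint would pass 70% of its speed; a pose out of reach is approached as far as the arm can. The fingers move at their own pace and stop on an object; grip_force is the grip in N (left out, the last holds). Time passes only in rows, so rows that do not move let the fingers close. The tool returns the time, the measured TCP pose, the force, the opening and the grip force at its end. only (a regular expression) keeps the lines of the reply that match it, lines (a string "A,B") keeps lines A to B, and quiet returns only ok. Input that does not fit is refused with a message, and nothing moves.
- env.get_obs(): the state, without advancing time (a new reading comes with each control period).
- env.camera(name): name is "side" or "top" or "wrist"; returns a dict with "pixels" (384x512x3 uint8, red, green, blue), "z_map" (384x512 float32, m along the optical axis (not along the pixel's ray), 0 where there is no reading), "mtx" (3x3 intrinsics, pixels), "distortion" ([k1, k2, p1, p2, k3] as OpenCV has them; the pictures are not rectified), "xyz" and "attitude" of the camera in the world. Camera axes: x right, y down, z forward; pixel columns grow to the right and rows downward; lengths in m; the calibration is good to about 2 mm. A picture is of the moment at which its call begins.
- env.close_job(): hands the job in; it is judged then, once.
The state is a dict: "t": time; "joints": joint angles; "joint_vel": joint speeds; "joint_efforts": joint torques, N m; "position": TCP position; "orientation": TCP orientation; "contact_force": force on the tool from outside, world axes, zero at the start; "torque": the same for the moment, N m; "gripper_width": finger opening in m; "grasp_force": force on a finger pad.
Only numpy, scipy, OpenCV 4.12 (cv2) and the standard library are available. Lean on these libraries where they do the work, as an engineer would, in place of code of your own. Each camera call takes 0.05 s, during which the arm holds its last target. There are 200 camera calls.

TASK

Put the countertop water filter together: first stand the flat filter cassette upright on its thin grey foot in the bay of the filter base and let go of it, then push the rigid metal tube into the leaning collet, past the stiff seal until it bottoms, and let go of it. Last, swing the tap lever all the way over, away from the robot. Leave the tin, the jar and the cup where they stand.

Things in the scene. Friction and masses are not known exactly. Their poses are not given: they have to be found in the camera images.
- filter_base: White plinth 180 x 280 x 20 mm (x, y, z), fixed. Origin: centre of its underside, on the worktop. z up; its +x is its back (away from the robot, yaw within 0.3 rad). It carries the grey bay (back, at y = -50 mm), the collet (front, at y = -50 mm) and the tap (at y = +95 mm).
- bay_floor (a point): Centre of the floor of the bay, 20 mm above the worktop. Axes as filter_base. The bay is an upright slot, open above, 28 mm (x) by 88 mm (y), 20 mm deep, between grey walls 8 mm thick.
- collet: White round push-fit collet with a blue mouth, 36 mm across, fixed on the front of the base, leaning 30 degrees from vertical towards the base's front (-x). Its z axis is the bore's axis, pointing out of the mouth; its x axis lies in the plane of lean, its y axis is the base's y. Bore 18 mm, a 6 mm long funnel widens it to 27 mm at the mouth.
- collet_mouth (a point): Centre of the collet's mouth, 34 mm along the bore from collet_floor. Axes as collet.
- collet_floor (a point): Where the tube's tip stands on the bore's axis when it has bottomed. Axes as collet.
- seal (a joint): Black seal inside the bore, slides along it: 0 as found, 0.010 m fully home. Its face stands 10 mm before collet_floor at 0, and lies at collet_floor when home. Takes about 9 N to slide, has no spring and stays where it is pushed.
- tap (a joint): Tap lever, stiff (under 2 N at the knob), stays where it is left. 0: leans 0.5 rad to the base's front (-x, shut); 1.0: leans 0.5 rad to its back (+x, open). Starts at 0 to 0.15. It turns about the base's y axis, on a pivot 42 mm above the worktop.
- tap_tip (a point): Centre of the blue ball knob (26 mm across) at the lever's end, 70 mm from the pivot; the lever is a steel rod 10 mm thick.
- cassette: Flat white filter cassette, blue pleated faces, 22 mm thick (x), 80 wide (y), 115 high (z), 150 g, loose. Origin: centre of its thin grey foot edge (18 x 76 mm); z runs from foot to top. Starts in its rest, foot down, z leaning 35 degrees from vertical to the rest's -x. Both faces are free in the upper 50 mm. Faces are alike: it may stand either way round.
- rest: Fixed aluminium easel on a dark board 115 x 100 mm that holds the cassette. Origin on the worktop; +x away from the robot (yaw within 0.2 rad). Its back panel supports the cassette's lower 63 mm on the robot's side, a lip 9 mm high holds its foot.
- tube: Rigid aluminium tube, 16 mm across, 140 mm long, 50 g, loose, with a black depth ring 34 to 36 mm from its tip, which lies at the collet's mouth when the tube is home. Origin: centre of its chamfered lower end, the tip that goes into the collet; z along the tube. It starts upright in its stand, tip down.
- stand: Fixed wooden block 70 x 70 x 45 mm with an upright hole, 18 mm wide and 35 mm deep, that holds the tube. Origin: centre of its underside.
- sardine_tin: Flat sardine tin 63 x 105 x 24 mm, bystander. Origin: centre of its underside.
- pepper_jar: Pepper jar with a yellow cap, 42 mm across, 96 mm high, bystander. Origin: centre of its underside.
- espresso_cup: White espresso cup 59 x 83 x 55 mm, bystander. Origin: centre of its underside.

How it is judged:
By the outcome, as a careful person would: the job done as asked, in the order asked, and still so for the second after the job is handed in, with the robot touching nothing.
It also fails if it takes over 72 s, if anything falls off the work surface, if the arm or the gripper's body presses on something with over 40 N, if the wrist force passes 120 N, or if a joint passes its speed limit or range.

## Working session

There is one attempt and no reset: what is moved stays moved. The work goes in short steps, Python scripts to look and compute and a tool call to move; the robot and the scene stay as the last step left them, time stands still between calls to the robot, and variables do not carry over. Pictures are saved under pics/ and viewed, at most 10 in all, crops included, and the job is handed in when it is done.

```bash
ls; mkdir -p pics
```

Create h.py:
```python
from bench import env
import numpy as np, cv2
from scipy.spatial.transform import Rotation as R
def shot(name,fn=None):
    c=env.camera(name)
    if fn: cv2.imwrite('pics/'+fn,c['pixels'][:,:,::-1])
    return c
def cloud(c):
    h,w=c['z_map'].shape
    u,v=np.meshgrid(np.arange(w),np.arange(h))
    p=cv2.undistortPoints(np.stack([u,v],-1).reshape(-1,1,2).astype(np.float64),np.array(c['mtx']),np.array(c['distortion'])).reshape(h,w,2)
    z=c['z_map'][...,None]
    P=np.concatenate([p*z,z],-1)
    a=np.array(c['attitude']); M=R.from_quat(a).as_matrix() if a.shape==(4,) else a
    X=P@M.T+np.array(c['xyz']); X[c['z_map']==0]=np.nan
    return X
```

Run:
```python
from h import *
a=shot('top','top0.png');b=shot('side','side0.png')
np.savez('s0.npz',ta=cloud(a),tp=a['pixels'],sa=cloud(b),sp=b['pixels'])
for c in(a,b):print(c['xyz'],c['attitude'])
print(env.get_obs())
```

```text
bench.py
pics
[0.49140058 0.01506655 1.40708196] [ 0.70975257 -0.70307149  0.03214711 -0.03013862]
[ 0.64173171 -0.96288478  0.67633118] [ 0.8667465   0.02319901 -0.00900797 -0.49812766]
{'t': 0.1, 'joints': array([ 1.00897828e+00,  2.76537369e-01,  1.50602964e+00, -1.52765420e-06,
        1.36067107e+00, -1.20975871e-01]), 'joint_vel': array([ 0.00149908, -0.0010274 , -0.00066808,  0.00149851, -0.00127849,
       -0.00036482]), 'joint_efforts': array([ 2.20744296e-03, -4.17700052e+01, -2.46405548e+01, -1.99804217e-04,
        5.73398487e-03,  1.61892507e-05]), 'position': array([0.24506368, 0.51958046, 0.19671383]), 'orientation': array([ 2.18640312e-01,  9.75805174e-01, -7.75483090e-04, -2.74743804e-04]), 'contact_force': array([ 0.23979819,  0.78400298, -0.83778803]), 'torque': array([-0.01244534, -0.0146035 ,  0.03446614]), 'grasp_force': 0.0, 'gripper_width': 0.08562018190897791}
```

View pics/top0.png

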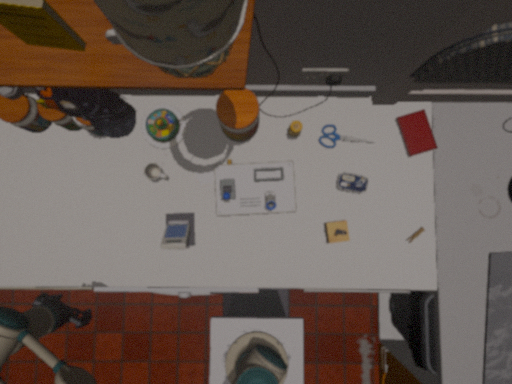

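View pics/side0.png

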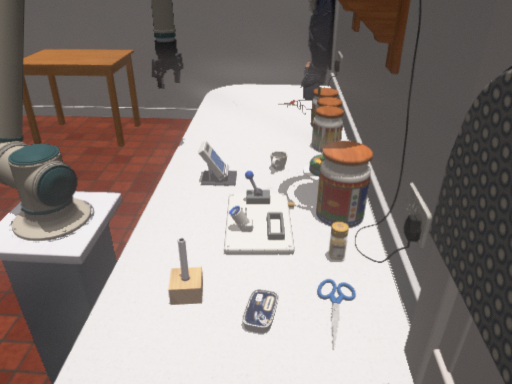

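The top view shows the rest and cassette at (177,232), base at (255,187), bay at (269,174), collet at (270,200), tap at (227,187), stand at (337,231), tin at (352,182) and cup at (156,172). The jar is at (295,127). Next I'll compute positions from the depth.

Run:
```python
from h import *
d=np.load('s0.npz');T=d['ta'];S=d['sa']
for n,(u,v) in dict(rest=(177,231),base=(250,210),bay=(269,174),collet=(270,204),tap=(227,187),stand=(330,238),tube=(340,231),tin=(352,182),jar=(295,127),cup=(153,172),armg=(78,312)).items(): print('top',n,T[v,u].round(3),d['tp'][v,u])
for n,(u,v) in dict(tube=(183,243),knob=(249,174),collet=(236,210),bay=(276,215),stand=(186,275),cass=(213,163),grip=(165,75)).items(): print('side',n,S[v,u].round(3))
# enlarged crops
t=d['tp'][150:260,140:370,::-1]; s=d['sp'][130:310,160:320,::-1]
cv2.imwrite('pics/ct.png',cv2.resize(t,None,fx=3.4,fy=3.4,interpolation=cv2.INTER_CUBIC))
cv2.imwrite('pics/cs.png',cv2.resize(s,None,fx=3.3,fy=3.3,interpolation=cv2.INTER_CUBIC))
```

```text
top rest [0.446 0.269 0.064] [63 71 96]
top base [0.519 0.025 0.019] [146 143 141]
top bay [ 0.646 -0.04   0.022] [147 140 139]
top collet [ 0.54  -0.042  0.058] [90 85 81]
top tap [0.596 0.105 0.051] [62 61 60]
top stand [ 0.427 -0.248  0.04 ] [142 113  70]
top tube [ 0.453 -0.268  0.107] [66 61 59]
top tin [ 0.62  -0.329  0.024] [62 61 70]
top jar [ 0.797 -0.123  0.095] [130 103  69]
top cup [0.651 0.37  0.005] [143 139 130]
top armg [0.239 0.479 0.31 ] [27 22 23]
side tube [ 0.455 -0.277  0.146]
side knob [0.567 0.092 0.116]
side collet [ 0.54  -0.03   0.071]
side bay [0.647 0.013 0.031]
side stand [ 0.455 -0.281  0.061]
side cass [0.44  0.237 0.075]
side grip [nan nan nan]
```

View pics/ct.png

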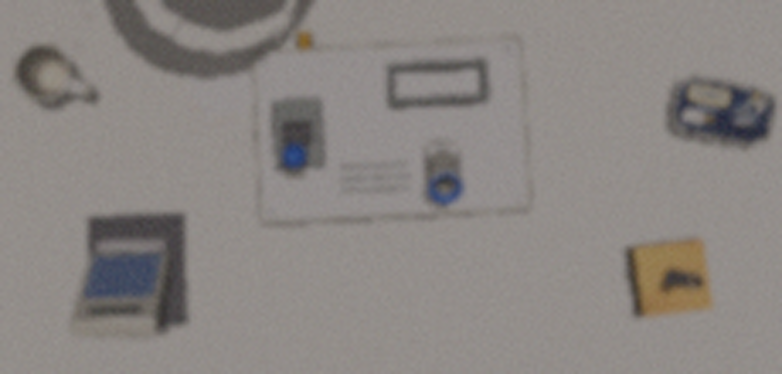

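View pics/cs.png

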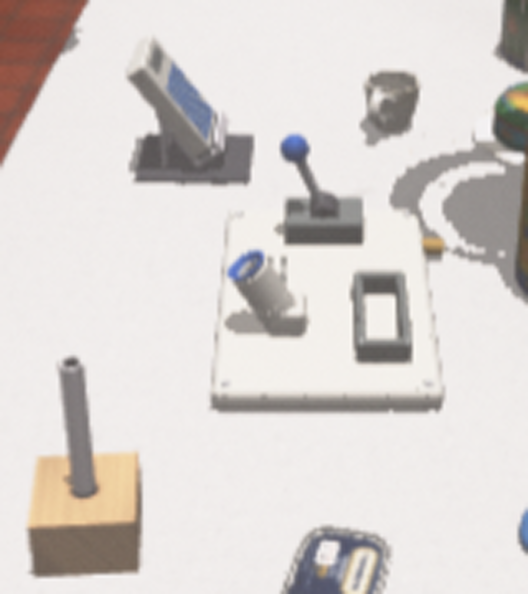

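The crops confirm it: the cassette leans towards the robot at crop (120,270), the bay is at (438,84), the collet's mouth at (443,188), and the tube stands upright in the stand with its top near side crop (70,362). Now I'll fit the poses from the depth clouds.

Run:
```python
from h import *
d=np.load('s0.npz');T=d['ta'];S=d['sa'];tp=d['tp'].astype(int);sp=d['sp'].astype(int)
def rect(P,n):
    r=cv2.minAreaRect((P[:,:2]*1000).astype(np.float32)); print(n,len(P),r, 'z',P[:,2].min().round(3),np.median(P[:,2]).round(3),P[:,2].max().round(3))
def sel(X,x0,x1,y0,y1,z0,z1): 
    m=(X[...,0]>x0)&(X[...,0]<x1)&(X[...,1]>y0)&(X[...,1]<y1)&(X[...,2]>z0)&(X[...,2]<z1); return m
rect(T[sel(T,.48,.72,-.14,.2,.013,.06)],'base top')
rect(S[sel(S,.48,.72,-.14,.2,.013,.028)],'base side')
rect(T[sel(T,.59,.70,-.12,.03,.031,.05)],'bay top')
rect(S[sel(S,.59,.70,-.12,.03,.035,.05)],'bay side')
for n,X,p in(('top',T,tp),('side',S,sp)):
    blue=(p[...,2]>p[...,0]+25)
    m=sel(X,.48,.6,.05,.15,.07,.14)&blue; print(n,'knob',m.sum(),X[m].mean(0).round(4))
    m=sel(X,.46,.6,-.1,.02,.04,.12)&blue; print(n,'mouth',m.sum(),X[m].mean(0).round(4))
    m=sel(X,.4,.52,-.32,-.2,.055,.17); P=X[m]; print(n,'tube',m.sum(),np.median(P,0).round(4),P[:,2].max())
    rect(X[sel(X,.38,.52,-.34,-.18,.037,.052)],n+' stand')
    m=sel(X,.3,.55,.15,.36,.03,.14)&blue; P=X[m]; c=P.mean(0); u,s,v=np.linalg.svd(P-c,full_matrices=False)
    r=np.abs((P-c)@v[2]); print(n,'cass face',len(P),c.round(4),v.round(3).tolist(),s.round(3),r.max())
    P=X[sel(X,.3,.55,.15,.36,.02,.16)]; print(n,'cass all',P.min(0).round(3),P.max(0).round(3))
    rect(X[sel(X,.3,.55,.15,.36,.004,.016)],n+' rest board')
```

```text
base top 3793 ((606.122314453125, 9.370361328125), (195.14208984375, 279.29986572265625), 3.3662095069885254) z 0.013 0.019 0.06
base side 2912 ((605.9536743164062, 11.505203247070312), (198.33322143554688, 283.5354919433594), 3.1053552627563477) z 0.013 0.021 0.028
bay top 181 ((646.785888671875, -37.636253356933594), (44.25605773925781, 102.79859924316406), 3.5449836254119873) z 0.031 0.038 0.047
bay side 211 ((645.4371948242188, -36.048606872558594), (43.788787841796875, 106.30859375), 3.970907211303711) z 0.035 0.04 0.044
top knob 41 [0.565  0.1029 0.1151]
top mouth 32 [ 0.5327 -0.0441  0.0729]
top tube 45 [ 0.4485 -0.2684  0.1246] 0.1558764421388239
top stand 385 ((448.08282470703125, -273.7208557128906), (69.57760620117188, 71.959716796875), 7.832294940948486) z 0.037 0.044 0.051
top cass face 161 [0.4467 0.2735 0.0657] [[0.472, 0.476, -0.742], [-0.292, 0.879, 0.377], [-0.832, -0.039, -0.554]] [0.21  0.205 0.02 ] 0.0045307262345265255
top cass all [0.39  0.228 0.024] [0.48  0.312 0.126]
top rest board 337 ((424.5689697265625, 254.2309112548828), (206.22962951660156, 251.6624298095703), 89.29668426513672) z 0.004 0.006 0.013
side knob 41 [0.5655 0.0977 0.1145]
side mouth 53 [ 0.5357 -0.0404  0.0783]
side tube 283 [ 0.4512 -0.277   0.1084] 0.1541976439689321
side stand 717 ((449.1213073730469, -272.3701477050781), (71.2957534790039, 73.18704986572266), 8.77758502960205) z 0.037 0.045 0.052
side cass face 125 [0.4483 0.2739 0.0681] [[-0.425, 0.752, 0.503], [0.409, 0.656, -0.634], [0.807, 0.064, 0.587]] [0.218 0.206 0.011] 0.0029563231723607067
side cass all [0.391 0.226 0.02 ] [0.485 0.312 0.123]
side rest board 431 ((424.10894775390625, 254.91241455078125), (205.9425811767578, 236.85418701171875), 86.41580963134766) z 0.004 0.008 0.015
```

Add to h.py:
```python
BY=0.061
def frame(z,y):
    z=np.array(z,float);z/=np.linalg.norm(z);y=np.array(y,float);y-=z*(y@z);y/=np.linalg.norm(y)
    return np.stack([np.cross(y,z),y,z],1)
def delta(Rt,p,flip=True):
    o=env.get_obs();R0=R.from_quat(o['orientation']);Rt=np.array(Rt)
    best=None
    for s in ((1,-1) if flip else (1,)):
        M=Rt@np.diag([s,s,1]); rv=(R0.inv()*R.from_matrix(M)).as_rotvec()
        dp=R0.inv().apply(np.array(p)-o['position'])
        print('d',dp.round(4),'rv',rv.round(4),'|d|',np.linalg.norm(dp).round(3),'|r|',np.linalg.norm(rv).round(3))
```

Create cas.py:
```python
from h import *
y=.06; l=np.radians(35)
cz=np.array([-np.sin(l)*np.cos(y),-np.sin(l)*np.sin(y),np.cos(l)]);cx=np.array([np.cos(l)*np.cos(y),np.cos(l)*np.sin(y),np.sin(l)])
foot=np.array([.467,.275,.020])
```

```bash
python3 -c "
from cas import *
delta(frame(-cz,cx),foot+.21*cz)"
```

```text
d [-0.1994 -0.1843  0.005 ] rv [-0.5523 -0.3257  1.0355] |d| 0.272 |r| 1.218
d [-0.1994 -0.1843  0.005 ] rv [ 0.3722 -0.6311 -1.9956] |d| 0.272 |r| 2.126
```

Units first: shifts go in units of 50 mm and turns go in units of 0.1 rad. So -0.2 m is -4, -0.184 m is -3.68, 1.035 rad is 10.35.

Request:
shift_gripper(
  moves={"jaw": [0.085,0.085,0.085,0.085,0.085,0.085,0.085,0.085,0.085],"sx": [-4,-4,-4,-4,-4,-4,-4,-4,-4],"sy": [-3.68,-3.68,-3.68,-3.68,-3.68,-3.68,-3.68,-3.68,-3.68],"sz": [0.1,0.1,0.1,0.1,0.1,0.1,0.1,0.1,0.1],"wx": [-5.52,-5.52,-5.52,-5.52,-5.52,-5.52,-5.52,-5.52,-5.52],"wy": [-3.26,-3.26,-3.26,-3.26,-3.26,-3.26,-3.26,-3.26,-3.26],"wz": [10.35,10.35,10.35,10.35,10.35,10.35,10.35,10.35,10.35]},
  grip_force=40,
)

```text
t: 1.23
position: [0.3469, 0.2683, 0.1919]
orientation: [0.653, 0.695, 0.219, 0.206]
contact_force: [-0.6, 0.0, 0.3]
gripper_width: 0.085
grasp_force: 0.0
```

Run:
```python
from cas import *
c=shot('wrist','w1.png');X=cloud(c);np.savez('w1.npz',X=X,p=c['pixels'])
print(c['xyz'],env.get_obs()['position'])
delta(frame(-cz,cx),foot+.21*cz)
```

```text
[0.24216647 0.33198017 0.33558762] [0.34729179 0.26831307 0.19215083]
d [-0.0005 -0.0005 -0.0002] rv [-0.     -0.0011  0.0013] |d| 0.001 |r| 0.002
d [-0.0005 -0.0005 -0.0002] rv [ 1.7000e-03 -0.0000e+00 -3.1403e+00] |d| 0.001 |r| 3.14
```

View pics/w1.png

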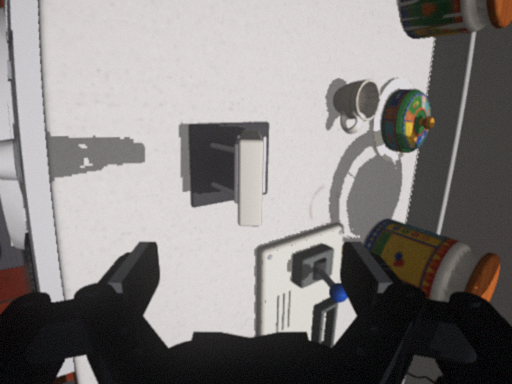

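The wrist view shows the cassette edge-on: its white top spans (238–264, 135–225), centred between the fingers. The board is behind it at (190–268, 123–205).

Run:
```python
from cas import *
d=np.load('w1.npz');X=d['X']
cy=np.cross(cz,cx);M=np.stack([cx,cy,cz],1)
L=(X-foot)@M
m=(np.abs(L[...,0])<.03)&(np.abs(L[...,1])<.06)&(L[...,2]>.095)&(L[...,2]<.14)
P=L[m];print(len(P),np.percentile(P,[1,5,50,95,99],axis=0).round(4))
r=cv2.minAreaRect((P[:,:2]*1000).astype(np.float32));print(r)
t=P[np.abs(P[:,0])<.008]; print('top', np.polyfit(t[:,0],t[:,2],1),np.polyfit(t[:,1],t[:,2],1))
```

```text
2169 [[-0.0102 -0.0369  0.1025]
 [-0.0093 -0.0332  0.1164]
 [ 0.0005  0.0048  0.1185]
 [ 0.0101  0.039   0.1197]
 [ 0.011   0.0408  0.1203]]
((0.6698808670043945, 1.5251121520996094), (78.97290802001953, 21.591516494750977), 89.58767700195312)
top [-0.00085572  0.11835006] [-0.02969659  0.11845721]
```

Request:
shift_gripper(
  moves={"jaw": [0.085,0.085,0.085,0.085,0.085,0.0,0.0,0.0,0.0,0.0,0.0],"sx": [0.02,0.02,0.02,0.02,0.02,0.02,0.02,0.02,0.02,0.02,0.02],"sy": [0,0,0,0,0,0,0,0,0,0,0],"sz": [1.2,2,2.4,2.67,2.67,2.67,2.67,2.67,2.67,2.67,2.67],"wx": [0,0,0,0,0,0,0,0,0,0,0],"wy": [0,0,0,0,0,0,0,0,0,0,0],"wz": [0,0,0,0,0,0,0,0,0,0,0]},
  grip_force=50,
)

```text
t: 2.65
position: [0.4238, 0.2743, 0.0838]
orientation: [0.654, 0.694, 0.22, 0.206]
contact_force: [-3.4, -0.6, 5.9]
gripper_width: 0.0203
grasp_force: 48.8
```

```bash
python3 -c "
from cas import *
o=env.get_obs();print(o)
bx=np.array([np.cos(BY),np.sin(BY),0])
delta(frame([0,0,-1],bx),[.646,-.037,.25])"
```

```text
{'t': 2.65, 'joints': array([ 0.71092737,  0.12493079,  2.27747136, -1.02124647,  0.4187404 ,
        1.53781259]), 'joint_vel': array([ 7.17834634e-04, -5.98538349e-05, -1.51590841e-03, -9.00730122e-04,
        7.09752959e-04, -3.36159109e-04]), 'joint_efforts': array([ -1.09755266, -22.6189363 , -17.55328774,  -1.50120478,
        -0.12079493,  -0.09232285]), 'position': array([0.42382903, 0.2743059 , 0.08379808]), 'orientation': array([0.65369772, 0.69411719, 0.22018693, 0.20590856]), 'contact_force': array([-3.43713207, -0.62784793,  5.90480689]), 'torque': array([ 0.00464812,  0.34218658, -0.07850509]), 'grasp_force': 48.77005577087402, 'gripper_width': 0.020321959172280028}
d [-0.3239  0.262  -0.0199] rv [ 0.6125 -0.0018 -0.001 ] |d| 0.417 |r| 0.612
d [-0.3239  0.262  -0.0199] rv [-2.8000e-03 -9.4680e-01  2.9945e+00] |d| 0.417 |r| 3.141
```

Request:
shift_gripper(
  moves={"jaw": [0,0,0,0,0,0,0,0,0,0,0,0],"sx": [0,0,0,-1.2,-1.8,-2.6,-3.4,-4.4,-5.2,-6,-6.48,-6.48],"sy": [0,0,0,1.2,2,2.6,3.4,4.2,5,5.4,5.7,5.7],"sz": [-0.6,-1.6,-2.8,-3.2,-2.8,-2.4,-2,-1.6,-1.2,-1.1,-1.06,-1.06],"wx": [0,0,0,1.5,3,4.5,6.12,6.12,6.12,6.12,6.12,6.12],"wy": [0,0,0,0,0,0,0,0,0,0,0,0],"wz": [0,0,0,0,0,0,0,0,0,0,0,0]},
)

```text
t: 4.15
position: [0.6482, -0.0407, 0.2889]
orientation: [0.687, 0.727, -0.0, -0.0]
contact_force: [-0.1, -0.1, -1.6]
gripper_width: 0.0201
grasp_force: 50.4
```

Run:
```python
from cas import *
bx=np.array([np.cos(BY),np.sin(BY),0])
delta(frame([0,0,-1],bx),[.646,-.037,.29])
c=shot('wrist','w2.png');np.savez('w2.npz',X=cloud(c),p=c['pixels'])
c=shot('side');np.savez('s2.npz',X=cloud(c),p=c['pixels'])
```

```text
d [ 0.0038 -0.002  -0.0011] rv [-0.0008  0.0001 -0.0037] |d| 0.004 |r| 0.004
d [ 0.0038 -0.002  -0.0011] rv [2.0000e-04 1.2000e-03 3.1378e+00] |d| 0.004 |r| 3.138
```

View pics/w2.png

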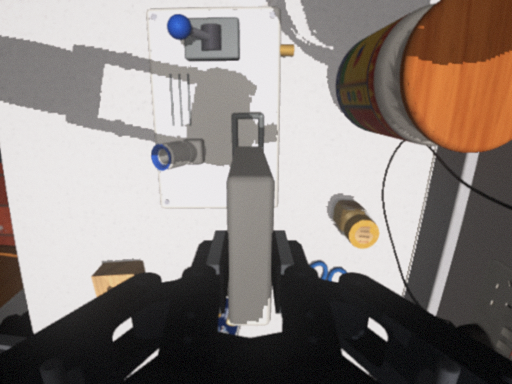

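The wrist view shows the cassette held upright over the bay (bay at (248,130), mouth at (163,156), knob at (180,27), base corners (150,10) to (277,207)).

Run:
```python
from h import *
d=np.load('w2.npz');X=d['X'];p=d['p'].astype(int)
def sel(X,x0,x1,y0,y1,z0,z1): return (X[...,0]>x0)&(X[...,0]<x1)&(X[...,1]>y0)&(X[...,1]<y1)&(X[...,2]>z0)&(X[...,2]<z1)
def rect(P,n): print(n,len(P),cv2.minAreaRect((P[:,:2]*1000).astype(np.float32)),np.median(P[:,2]))
rect(X[sel(X,.45,.75,-.16,.2,.014,.026)],'base')
m=sel(X,.5,.75,-.14,.17,.005,.03)
B=X[sel(X,.6,.7,-.1,.03,.033,.046)]; rect(B,'bay'); print(np.percentile(B,[2,98],axis=0).round(4))
blue=p[...,2]>p[...,0]+40
P=X[sel(X,.48,.62,.05,.15,.08,.14)&blue];print('knob',len(P),P.mean(0).round(4),P.max(0).round(4),P.min(0).round(4))
P=X[sel(X,.46,.6,-.1,.02,.04,.12)&blue];print('mouth',len(P),P.mean(0).round(4));c=P.mean(0)
u,s,v=np.linalg.svd(P-c,full_matrices=False);print(v[2].round(3),((P.max(0)+P.min(0))/2).round(4),(P.max(0)-P.min(0)).round(4))
# edges: back/front of base by y slices
for y in (-.09,-.07,.02,.05,.08,.13):
    q=X[sel(X,.45,.75,y-.006,y+.006,.014,.026)]
    if len(q): print(y,q[:,0].min().round(4),q[:,0].max().round(4))
# held cassette
q=X[sel(X,.6,.7,-.1,.02,.2,.32)];rect(q,'cass')
d=np.load('s2.npz');X=d['X'];o=env.get_obs()['position']
q=X[sel(X,.58,.72,-.1,.03,.18,.34)]
for z in np.arange(.19,.28,.01):
    a=q[np.abs(q[:,2]-z)<.004]
    if len(a):print(z.round(3),len(a),np.percentile(a[:,0],[3,97]).round(4),np.percentile(a[:,1],[3,50,97]).round(4))
q=X[sel(X,.58,.72,-.1,.03,.14,.34)];print(np.percentile(q[:,2],[.5,1,2]))
```

```text
base 18345 ((605.6012573242188, 11.659332275390625), (196.95498657226562, 279.89501953125), 3.041731595993042) 0.01912919757952425
bay 559 ((643.9457397460938, -13.972879409790039), (43.164432525634766, 60.58372497558594), 3.954916000366211) 0.03851030343744705
[[ 0.6222 -0.0355  0.0358]
 [ 0.6657  0.0164  0.0404]]
knob 452 [0.5668 0.1032 0.1151] [0.5777 0.1163 0.1205] [0.5535 0.0924 0.1078]
mouth 230 [ 0.5337 -0.0444  0.0756]
[ 0.542  0.045 -0.839] [ 0.5358 -0.0422  0.0781] [0.0282 0.0334 0.0192]
-0.09 0.5167 0.693
-0.07 0.5157 0.6931
0.02 0.5081 0.6871
0.05 0.5057 0.6845
0.08 0.5043 0.6837
0.13 0.5018 0.6799
cass 879 ((646.2286376953125, -3.2968714237213135), (22.298307418823242, 3.601105213165283), 4.628660678863525) 0.28865715829580707
0.22 13 [0.6432 0.6566] [-0.0818 -0.0801 -0.077 ]
0.23 29 [0.6401 0.6595] [-0.0845 -0.0817 -0.0748]
0.24 34 [0.6375 0.6592] [-0.0843 -0.0817 -0.0559]
0.25 35 [0.637  0.6611] [-0.0843 -0.0809 -0.0433]
0.26 36 [0.6366 0.6605] [-0.0849 -0.0816 -0.034 ]
0.27 37 [0.6361 0.6604] [-0.085  -0.0823 -0.0175]
0.28 35 [0.639 0.66 ] [-0.0851 -0.0824 -0.0718]
[0.22062302 0.22180994 0.22428235]
```

Scaled: 0.0057 m is 0.114, -0.0023 m is -0.046.

Request:
shift_gripper(
  moves={"jaw": [0,0,0,0,0,0,0],"sx": [0.114,0.114,0.114,0.114,0.114,0.114,0.114],"sy": [-0.046,-0.046,-0.046,-0.046,-0.046,-0.046,-0.046],"sz": [0,1,2,2.8,3.3,3.44,3.44],"wx": [0,0,0,0,0,0,0],"wy": [0,0,0,0,0,0,0],"wz": [0,0,0,0,0,0,0]},
)

```text
t: 5.12
position: [0.6431, -0.0302, 0.1187]
orientation: [0.685, 0.729, 0.0, -0.0]
contact_force: [0.0, -0.2, -1.1]
gripper_width: 0.0202
grasp_force: 50.4
```

Run:
```python
from h import *
def sel(X,x0,x1,y0,y1,z0,z1): return (X[...,0]>x0)&(X[...,0]<x1)&(X[...,1]>y0)&(X[...,1]<y1)&(X[...,2]>z0)&(X[...,2]<z1)
c=shot('side');X=cloud(c)
q=X[sel(X,.58,.72,-.12,.05,.02,.2)]
for z in np.arange(.03,.16,.01):
    a=q[np.abs(q[:,2]-z)<.004]
    if len(a):print(z.round(3),len(a),np.percentile(a[:,0],[3,97]).round(4),np.percentile(a[:,1],[3,50,97]).round(4))
im=c['pixels'][120:260,200:330,::-1];cv2.imwrite('pics/s3.png',cv2.resize(im,None,fx=4,fy=4,interpolation=cv2.INTER_CUBIC))
```

```text
0.03 57 [0.5818 0.6677] [-0.0888 -0.0853 -0.0114]
0.04 187 [0.5823 0.6677] [-0.0871 -0.0496  0.0112]
0.05 7 [0.638  0.6527] [-0.0721 -0.0688 -0.0679]
0.06 21 [0.6347 0.6555] [-0.0735 -0.0713 -0.0671]
0.07 24 [0.6306 0.6534] [-0.0739 -0.0694 -0.0174]
0.08 27 [0.6301 0.6548] [-0.0737 -0.0703 -0.005 ]
0.09 27 [0.633  0.6545] [-0.0726 -0.0711 -0.0493]
0.1 24 [0.6337 0.6541] [-0.0737 -0.0709 -0.0653]
0.11 27 [0.6333 0.6562] [-0.073  -0.0695 -0.0597]
0.12 28 [0.6328 0.656 ] [-0.073  -0.0691 -0.0475]
0.13 31 [0.632  0.6557] [-0.0721 -0.0701 -0.0227]
0.14 31 [0.6317 0.6554] [-0.0723 -0.0695 -0.0164]
0.15 25 [0.6351 0.655 ] [-0.0727 -0.0698 -0.0672]
```

View pics/s3.png

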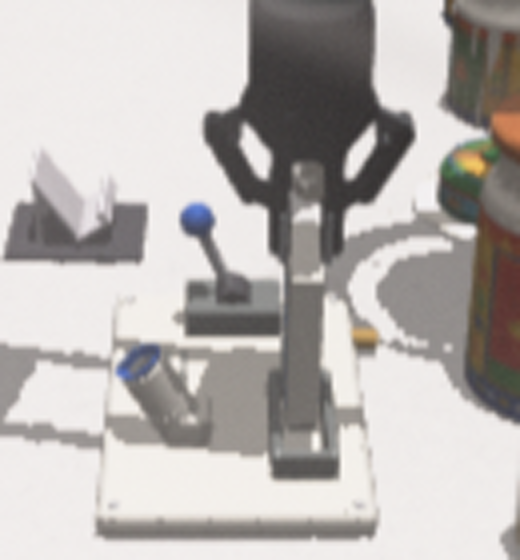

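The cassette stands about 6 mm too far in +y and 2 mm too far in -x over the bay. I'll correct that, then lower it.

Request:
shift_gripper(
  moves={"jaw": [0,0,0,0,0,0,0],"sx": [-0.118,-0.118,-0.118,-0.118,-0.118,-0.118,-0.118],"sy": [0.04,0.04,0.04,0.04,0.04,0.04,0.04],"sz": [0,0,0,0.2,0.36,0.36,0.36],"wx": [0,0,0,0,0,0,0],"wy": [0,0,0,0,0,0,0],"wz": [0,0,0,0,0,0,0]},
)

```text
t: 6.05
position: [0.6459, -0.0373, 0.0997]
orientation: [0.685, 0.728, 0.0, -0.001]
contact_force: [0.2, -0.1, -2.2]
gripper_width: 0.02
grasp_force: 50.4
```

Request:
shift_gripper(
  moves={"jaw": [0,0,0,0],"sx": [0,0,0,0],"sy": [0,0,0,0],"sz": [0.06,0.1,0.12,0.12],"wx": [0,0,0,0],"wy": [0,0,0,0],"wz": [0,0,0,0]},
)

```text
t: 6.55
position: [0.6459, -0.0374, 0.0939]
orientation: [0.685, 0.728, 0.0, -0.0]
contact_force: [0.1, 0.4, -1.2]
gripper_width: 0.0202
grasp_force: 50.4
```

Request:
shift_gripper(
  moves={"jaw": [0,0,0],"sx": [0,0,0],"sy": [0,0,0],"sz": [0.02,0.04,0.04],"wx": [0,0,0],"wy": [0,0,0],"wz": [0,0,0]},
)

```text
t: 6.92
position: [0.6462, -0.0376, 0.0926]
orientation: [0.685, 0.728, 0.0, 0.0]
contact_force: [0.2, -1.1, 1.6]
gripper_width: 0.0204
grasp_force: 50.8
```

Request:
shift_gripper(
  moves={"jaw": [0.05,0.05,0.05,0.05,0.06,0.06,0.06],"sx": [0,0,0,0,0,0,0],"sy": [0,0,0,0,0,0,0],"sz": [0,0,0,0,-0.4,-1.6,-2.8],"wx": [0,0,0,0,0,0,0],"wy": [0,0,0,0,0,0,0],"wz": [0,0,0,0,0,0,0]},
)

```text
t: 7.8
position: [0.6456, -0.0374, 0.2329]
orientation: [0.685, 0.728, -0.0, -0.001]
contact_force: [0.2, -0.1, 0.2]
gripper_width: 0.0601
grasp_force: 0.0
```

Request:
shift_gripper(
  moves={"jaw": [0.06,0.06,0.06,0.06,0.06,0.06,0.06,0.06],"sx": [0,-0.9,-1.8,-2.6,-3.4,-4.44,-4.44,-4.44],"sy": [0,-0.8,-1.6,-2.5,-3.4,-4.24,-4.24,-4.24],"sz": [-0.8,-0.8,-0.8,-0.6,-0.6,-0.54,-0.54,-0.54],"wx": [0,0,0,0,0,0,0,0],"wy": [0,0,0,0,0,0,0,0],"wz": [0,0,0,0,0,0,0,0]},
)

```text
t: 8.8
position: [0.4478, -0.2719, 0.2589]
orientation: [0.686, 0.728, 0.001, -0.0]
contact_force: [-0.3, 0.2, -0.3]
gripper_width: 0.06
grasp_force: 0.0
```

Run:
```python
from h import *
def sel(X,x0,x1,y0,y1,z0,z1): return (X[...,0]>x0)&(X[...,0]<x1)&(X[...,1]>y0)&(X[...,1]<y1)&(X[...,2]>z0)&(X[...,2]<z1)
c=shot('wrist','w3.png');X=cloud(c);print(env.get_obs()['position'])
q=X[sel(X,.4,.5,-.32,-.22,.05,.17)];
for z in np.arange(.06,.16,.01):
    a=q[np.abs(q[:,2]-z)<.005]
    if len(a): print(z.round(2),len(a),((a.min(0)+a.max(0))/2).round(4),(a.max(0)-a.min(0)).round(4))
print(cv2.minAreaRect((X[sel(X,.4,.5,-.33,-.21,.04,.05)][:,:2]*1000).astype(np.float32)))
c=shot('side');X=cloud(c)
q=X[sel(X,.58,.72,-.12,.05,.045,.2)];print('cass',q[:,2].max())
for z in np.arange(.05,.16,.02):
    a=q[np.abs(q[:,2]-z)<.004]
    if len(a):print(z.round(3),len(a),np.percentile(a[:,0],[3,97]).round(4),np.percentile(a[:,1],[3,50,97]).round(4))
c=shot('top');X=cloud(c);q=X[sel(X,.58,.72,-.12,.05,.12,.16)];print(cv2.minAreaRect((q[:,:2]*1000).astype(np.float32)),np.median(q[:,2]))
```

```text
[ 0.44833034 -0.27123388  0.25894005]
0.06 18 [ 0.4496 -0.2664  0.0597] [0.0133 0.0047 0.0092]
0.07 15 [ 0.4503 -0.2669  0.0701] [0.0144 0.0054 0.0096]
0.08 22 [ 0.4497 -0.2683  0.0799] [0.0149 0.0083 0.0098]
0.09 20 [ 0.4502 -0.2677  0.09  ] [0.0156 0.0073 0.0097]
0.1 23 [ 0.4501 -0.2674  0.0996] [0.0152 0.0066 0.0085]
0.11 27 [ 0.45   -0.2669  0.1101] [0.0148 0.0055 0.0094]
0.12 27 [ 0.4499 -0.2666  0.1199] [0.0145 0.0049 0.0097]
0.13 31 [ 0.4495 -0.2686  0.13  ] [0.0147 0.0089 0.0097]
0.14 33 [ 0.4501 -0.2681  0.1399] [0.0156 0.0079 0.0096]
0.15 157 [ 0.45   -0.2721  0.1483] [0.0152 0.0158 0.006 ]
((450.13946533203125, -271.9653015136719), (70.1820068359375, 70.6667251586914), 7.728543758392334)
cass 0.13865713381311262
0.05 27 [0.6225 0.6583] [-0.0804 -0.0777 -0.0394]
0.07 27 [0.6337 0.6577] [-0.0805 -0.0777 -0.0328]
0.09 26 [0.6328 0.657 ] [-0.0804 -0.0777 -0.0182]
0.11 27 [0.6359 0.6564] [-0.0803 -0.0772 -0.0614]
0.13 37 [0.6352 0.6581] [-0.0809 -0.077  -0.0444]
((646.6325073242188, -41.77734375), (22.426536560058594, 78.08377075195312), 3.1349399089813232) 0.13357764712484588
```

View pics/w3.png

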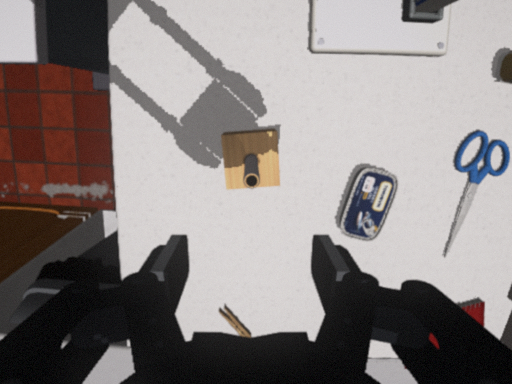

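The wrist view shows the tube's open top at (251,179) in the wooden stand, between the fingers. The side and top clouds show the cassette upright in the bay. Next I'll grip the tube.

Request:
shift_gripper(
  moves={"jaw": [0.06,0.06,0.06,0.06,0.06,0,0,0,0,0],"sx": [-0.02,-0.02,-0.02,-0.02,-0.02,-0.02,-0.02,-0.02,-0.02,-0.02],"sy": [0.032,0.032,0.032,0.032,0.032,0.032,0.032,0.032,0.032,0.032],"sz": [0.8,1.8,2.8,3.36,3.36,3.36,3.36,3.36,3.36,3.36],"wx": [0,0,0,0,0,0,0,0,0,0],"wy": [0,0,0,0,0,0,0,0,0,0],"wz": [0,0,0,0,0,0,0,0,0,0]},
  grip_force=90,
)

```text
t: 10.2
position: [0.4503, -0.2735, 0.0926]
orientation: [0.686, 0.728, 0.0, 0.001]
contact_force: [-0.7, 0.4, 6.4]
gripper_width: 0.0133
grasp_force: 87.9
```

Request:
shift_gripper(
  moves={"jaw": [0,0,0,0],"sx": [0,0,0,0],"sy": [0,0,0,0],"sz": [-0.6,-1.6,-2.6,-2.6],"wx": [0,0,0,0],"wy": [0,0,0,0],"wz": [0,0,0,0]},
)

```text
t: 10.7
position: [0.4517, -0.2747, 0.2257]
orientation: [0.686, 0.728, 0.001, 0.005]
contact_force: [0.2, -0.3, -0.2]
gripper_width: 0.0131
grasp_force: 88.2
```

Run:
```python
from h import *
l=np.radians(30);y=.064
ax=np.array([-np.sin(l)*np.cos(y),-np.sin(l)*np.sin(y),np.cos(l)]);cx=np.array([np.cos(l)*np.cos(y),np.cos(l)*np.sin(y),np.sin(l)])
mouth=np.array([.5335,-.043,.0755])
delta(frame(-ax,cx),mouth+.081*ax+.06*ax)
c=shot('side');np.savez('s4.npz',X=cloud(c),p=c['pixels']);np.savez('s4c.npz',**{k:np.array(v) for k,v in c.items()})
c=shot('wrist');np.savez('w4.npz',X=cloud(c),p=c['pixels'])
```

```text
d [0.2263 0.0249 0.0269] rv [-0.5161  0.0069 -0.0021] |d| 0.229 |r| 0.516
d [0.2263 0.0249 0.0269] rv [0.0107 0.8012 3.0355] |d| 0.229 |r| 3.139
```

Run:
```python
from h import *
def sel(X,x0,x1,y0,y1,z0,z1): return (X[...,0]>x0)&(X[...,0]<x1)&(X[...,1]>y0)&(X[...,1]<y1)&(X[...,2]>z0)&(X[...,2]<z1)
l=np.radians(30);y=.064
ax=np.array([-np.sin(l)*np.cos(y),-np.sin(l)*np.sin(y),np.cos(l)]);cx=np.array([np.cos(l)*np.cos(y),np.cos(l)*np.sin(y),np.sin(l)]);cy=np.cross(ax,cx);M=np.stack([cx,cy,ax],1)
m0=np.array([.5335,-.043,.0755])
for f,X,p in [('w2',*[np.load('w2.npz')[k] for k in 'Xp']),('s4',*[np.load('s4.npz')[k] for k in 'Xp']),('w4',*[np.load('w4.npz')[k] for k in 'Xp']),('top',np.load('s0.npz')['ta'],np.load('s0.npz')['tp'])]:
    p=p.astype(int);L=(X-m0)@M
    m=sel(L,-.03,.03,-.03,.03,-.02,.02)&(p[...,2]>p[...,0]+25)
    P=L[m]; 
    if len(P)<10: print(f,len(P));continue
    print(f,len(P),'pct',np.percentile(P,[3,50,97],axis=0).round(4).tolist(),cv2.minEnclosingCircle((P[:,:2]*1000).astype(np.float32)))
    # all collet body points cross-section
    m=sel(L,-.03,.03,-.03,.03,-.03,.006)
    P=L[m];print('   body',len(P),np.percentile(P,[2,98],axis=0).round(4).tolist())
X=np.load('s4.npz')['X'];o=env.get_obs()['position'];print(o)
for z in np.arange(.12,.24,.01):
    q=X[sel(X,.41,.49,-.32,-.22,z-.005,z+.005)]
    if len(q):print(z.round(3),len(q),((q.min(0)+q.max(0))/2).round(4),np.median(q,0).round(4))
q=X[sel(X,.41,.49,-.32,-.22,.1,.25)];print(q[:,2].min())
```

```text
w2 277 pct [[-0.0105, -0.0144, -0.0041], [-0.0013, -0.0017, 0.0006], [0.0201, 0.0157, 0.002]] ((3.707512140274048, 0.872298538684845), 17.682035446166992)
   body 833 [[-0.0098, -0.0143, -0.0287], [0.0209, 0.0174, 0.0018]]
s4 54 pct [[-0.0102, -0.0147, -0.0018], [0.0024, 0.0053, 0.0015], [0.0207, 0.0154, 0.0045]] ((5.399398326873779, -0.27241507172584534), 17.472972869873047)
   body 201 [[-0.0096, -0.0172, -0.0287], [0.0214, 0.0158, 0.0045]]
w4 0
top 31 pct [[-0.0106, -0.0155, -0.005], [-0.0034, -0.0019, -0.0014], [0.0096, 0.0144, 0.0027]] ((0.9705773591995239, -0.4780852198600769), 15.481978416442871)
   body 113 [[-0.01, -0.0167, -0.028], [0.0223, 0.0141, 0.0026]]
[ 0.44922112 -0.27270273  0.22114591]
0.14 2 [ 0.452  -0.2793  0.1444] [ 0.452  -0.2793  0.1444]
0.15 29 [ 0.4516 -0.2786  0.1504] [ 0.4534 -0.2784  0.1515]
0.16 31 [ 0.4526 -0.2766  0.1604] [ 0.4545 -0.2786  0.1601]
0.17 31 [ 0.452  -0.2778  0.1702] [ 0.4534 -0.2789  0.1706]
0.18 31 [ 0.4524 -0.2773  0.1798] [ 0.4541 -0.2784  0.1802]
0.19 33 [ 0.4519 -0.276   0.1903] [ 0.454  -0.2793  0.1899]
0.2 32 [ 0.4522 -0.2764  0.2   ] [ 0.4525 -0.2786  0.1998]
0.21 36 [ 0.4513 -0.2761  0.21  ] [ 0.4543 -0.2788  0.2096]
0.22 31 [ 0.4517 -0.2773  0.2199] [ 0.4533 -0.2789  0.2199]
0.23 37 [ 0.4517 -0.2772  0.2303] [ 0.4542 -0.2783  0.2295]
0.14416693235892364
```

Create col.py:
```python
from h import *
l=np.radians(30);y=.064
ax=np.array([-np.sin(l)*np.cos(y),-np.sin(l)*np.sin(y),np.cos(l)]);cx=np.array([np.cos(l)*np.cos(y),np.cos(l)*np.sin(y),np.sin(l)]);cy=np.cross(ax,cx);M=np.stack([cx,cy,ax],1)
mouth=np.array([.5370,-.0422,.0790])
```

```bash
python3 -c "
from col import *
delta(frame(-ax,cx),mouth+.121*ax)"
```

```text
d [0.2246 0.041  0.0375] rv [-0.5232  0.0006 -0.0038] |d| 0.231 |r| 0.523
d [0.2246 0.041  0.0375] rv [1.0000e-03 8.1150e-01 3.0311e+00] |d| 0.231 |r| 3.138
```

Units first: shifts go in units of 50 mm and turns go in units of 0.1 rad. So 0.2246 m is 4.492, 0.2 m is 4, -0.523 rad is -5.23.

Request:
shift_gripper(
  moves={"jaw": [0,0,0,0,0,0,0,0],"sx": [1,2,3,4,4.492,4.492,4.492,4.492],"sy": [0.2,0.4,0.6,0.76,0.82,0.82,0.82,0.82],"sz": [0.2,0.3,0.5,0.7,0.75,0.75,0.75,0.75],"wx": [-1.2,-2.5,-3.8,-4.8,-5.23,-5.23,-5.23,-5.23],"wy": [0,0,0,0,0,0,0,0],"wz": [0,0,0,0,-0.04,-0.04,-0.04,-0.04]},
)

```text
t: 11.8
position: [0.4776, -0.0473, 0.1838]
orientation: [0.661, 0.704, 0.188, 0.177]
contact_force: [0.3, -0.1, -0.2]
gripper_width: 0.013
grasp_force: 88.3
```

Run:
```python
from col import *
delta(frame(-ax,cx),mouth+.121*ax,False)
def sel(X,x0,x1,y0,y1,z0,z1): return (X[...,0]>x0)&(X[...,0]<x1)&(X[...,1]>y0)&(X[...,1]<y1)&(X[...,2]>z0)&(X[...,2]<z1)
c=shot('side');L=(cloud(c)-mouth)@M
print('local cx,cy,ax')
for z in np.arange(-.03,.1,.01):
    q=L[sel(L,-.03,.03,-.03,.03,z-.005,z+.005)]
    if len(q):print(z.round(3),len(q),np.percentile(q[:,0],[3,97]).round(4),np.percentile(q[:,1],[3,50]).round(4))
q=L[sel(L,-.03,.03,-.03,.03,.015,.1)];print(q[:,2].min())
print('now');delta(frame(-ax,cx),mouth+.121*ax,False)
im=c['pixels'][100:250,160:330,::-1];cv2.imwrite('pics/s5.png',cv2.resize(im,None,fx=4,fy=4,interpolation=cv2.INTER_CUBIC))
```

```text
d [ 0.0013 -0.0008 -0.0005] rv [-0.0008  0.001  -0.0005] |d| 0.002 |r| 0.001
local cx,cy,ax
-0.03 40 [-0.011  0.017] [-0.0164 -0.0133]
-0.02 47 [-0.0131  0.0161] [-0.0167 -0.0131]
-0.01 47 [-0.013  0.016] [-0.016  -0.0107]
0.0 84 [-0.0153  0.0152] [-0.0165 -0.0001]
0.04 10 [-0.0037  0.0085] [-0.0079 -0.005 ]
0.05 24 [-0.0038  0.0095] [-0.0079 -0.0046]
0.06 20 [-0.0041  0.0093] [-0.0091 -0.005 ]
0.07 24 [-0.0052  0.0093] [-0.0079 -0.0052]
0.08 20 [-0.0037  0.0101] [-0.0098 -0.0054]
0.09 25 [-0.0027  0.0099] [-0.0088 -0.0052]
0.03913619364795575
now
d [ 0.0012 -0.0008 -0.0005] rv [-0.0008  0.0009 -0.0006] |d| 0.002 |r| 0.001
```

View pics/s5.png

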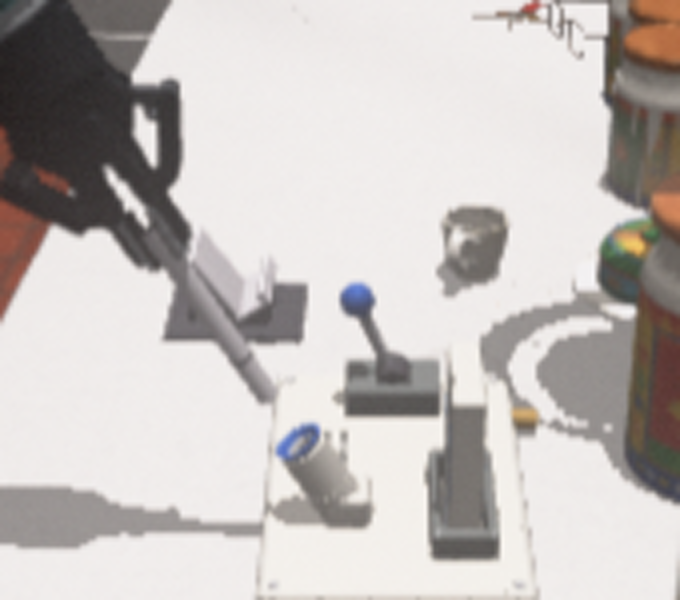

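The tube is gripped parallel to the bore, with its tip about 39 mm before the mouth (tip at crop (265,395), mouth at (300,442)). I'll insert it now with a 2 mm correction.

Scaled: -0.002 m is -0.04, 0.001 m is 0.02.

Request:
shift_gripper(
  moves={"jaw": [0,0,0,0,0,0,0,0],"sx": [0.02,0.02,0.02,0.02,0.02,0.02,0.02,0.02],"sy": [-0.04,-0.04,-0.04,-0.04,-0.04,-0.04,-0.04,-0.04],"sz": [0.3,0.6,0.72,0.84,0.94,1.04,1.12,1.12],"wx": [0,0,0,0,0,0,0,0],"wy": [0,0,0,0,0,0,0,0],"wz": [0,0,0,0,0,0,0,0]},
  grip_force=110,
)

```text
t: 12.85
position: [0.5034, -0.0436, 0.1341]
orientation: [0.661, 0.705, 0.189, 0.177]
contact_force: [1.5, -0.8, -1.7]
gripper_width: 0.0128
grasp_force: 107.6
```

```bash
python3 -c "
from col import *
o=env.get_obs();print('tip beyond mouth (nominal), local',((o['position']-mouth)@M-[0,0,.081]).round(4),'F',(o['contact_force']@M).round(2))"
```

```text
tip beyond mouth (nominal), local [-0.0016  0.0007 -0.0164] F [ 0.43 -0.9  -2.18]
```

Scaled: 0.012 m is 0.24, 0.014 m is 0.28.

Request:
shift_gripper(
  moves={"jaw": [0,0,0,0,0,0],"sx": [0,0,0,0,0,0],"sy": [0,0,0,0,0,0],"sz": [0.06,0.12,0.18,0.24,0.28,0.28],"wx": [0,0,0,0,0,0],"wy": [0,0,0,0,0,0],"wz": [0,0,0,0,0,0]},
)

```text
t: 13.6
position: [0.5103, -0.0432, 0.1226]
orientation: [0.661, 0.705, 0.189, 0.178]
contact_force: [-3.2, -2.4, 6.0]
gripper_width: 0.0124
grasp_force: 108.7
```

```bash
python3 -c "
from col import *
o=env.get_obs();print(((o['position']-mouth)@M-[0,0,.081]).round(4),'F',(o['contact_force']@M).round(2))"
```

```text
[-0.0013  0.0007 -0.0299] F [ 0.09 -2.18  6.84]
```

Request:
shift_gripper(
  moves={"jaw": [0,0,0,0],"sx": [0,0,0,0],"sy": [0,0,0,0],"sz": [0.04,0.06,0.08,0.08],"wx": [0,0,0,0],"wy": [0,0,0,0],"wz": [0,0,0,0]},
)

```text
t: 14.1
position: [0.5123, -0.0431, 0.122]
orientation: [0.66, 0.705, 0.189, 0.179]
contact_force: [-23.4, -2.1, 34.4]
gripper_width: 0.0125
grasp_force: 113.2
```

```bash
python3 -c "
from col import *
o=env.get_obs();print(((o['position']-mouth)@M-[0,0,.081]).round(4),'F',(o['contact_force']@M).round(2))"
```

```text
[ 0.0001  0.0007 -0.0314] F [-3.16 -0.63 41.5 ]
```

Create ring.py:
```python
from col import *
def prof(tag):
    c=shot('side');L=(cloud(c)-mouth)@M;g=c['pixels'].astype(int)
    m=(np.abs(L[...,0]-.001)<.006)&(L[...,1]>-.014)&(L[...,1]<.001)&(L[...,2]>-.006)&(L[...,2]<.12)
    P=L[m];G=g[m];i=np.argsort(P[:,2])
    print(tag,'max ax',P[:,2].max().round(4))
    for a in np.arange(-.005,.022,.0015):
        k=np.abs(P[:,2]-a)<.00075
        if k.sum():print(a.round(4),k.sum(),G[k].mean(0).round(0))
```

```bash
python3 -c "
from ring import *
prof('side')
o=env.get_obs();print(((o['position']-mouth)@M-[0,0,.081]).round(4),'F',(o['contact_force']@M).round(2))"
```

```text
side max ax 0.1143
-0.005 2 [140. 138. 136.]
-0.0035 2 [106. 106. 118.]
-0.002 1 [ 95. 100. 124.]
-0.0005 5 [102. 103. 119.]
0.001 2 [124. 120. 124.]
0.0025 2 [108. 104. 106.]
0.004 3 [126. 121. 122.]
0.0055 3 [142. 137. 139.]
0.007 2 [142. 137. 138.]
0.0085 3 [141. 136. 139.]
0.01 2 [159. 154. 156.]
0.0115 3 [139. 133. 134.]
0.013 4 [158. 152. 154.]
0.0145 2 [127. 122. 122.]
0.016 2 [166. 159. 161.]
0.0175 2 [150. 144. 146.]
0.019 2 [125. 120. 120.]
0.0205 2 [160. 154. 156.]
[ 0.0001  0.0007 -0.0314] F [-3.16 -1.19 40.38]
```

Scaled: -0.12 m is -2.4, -0.08 m is -1.6.

Request:
shift_gripper(
  moves={"jaw": [0,0,0.04,0.04,0.04,0.04,0.04,0.04,0.04,0.04,0.04],"sx": [0,0,0,0,0,0,0,0,0,0,0],"sy": [0,0,0,0,0,0,0,0,0,0,0],"sz": [-0.06,-0.06,-0.06,-0.06,-0.06,-0.06,-0.6,-1.6,-2.4,-2.4,-2.4],"wx": [0,0,0,0,0,0,0,0,0,0,0],"wy": [0,0,0,0,0,0,0,0,0,0,0],"wz": [0,0,0,0,0,0,0,0,0,0,0]},
  grip_force=60,
)

```text
t: 15.52
position: [0.4517, -0.0464, 0.2217]
orientation: [0.661, 0.705, 0.188, 0.176]
contact_force: [-0.0, 0.6, -0.2]
gripper_width: 0.0406
grasp_force: 0.0
```

Run:
```python
from ring import *
prof('side')
c=shot('side');L=(cloud(c)-mouth)@M
m=(np.abs(L[...,0])<.03)&(np.abs(L[...,1])<.03)
for z in np.arange(.0,.125,.02):
    q=L[m&(np.abs(L[...,2]-z)<.005)]
    if len(q):print(z.round(3),len(q),np.percentile(q[:,0],[3,97]).round(4),np.percentile(q[:,1],[3,50]).round(4))
q=L[m&(L[...,2]>.05)&(L[...,2]<.13)];print('side top end',np.sort(q[:,2])[-6:].round(4))
c=shot('wrist');L=(cloud(c)-mouth)@M;np.savez('w6.npz',L=L,p=c['pixels'])
m=(np.abs(L[...,0])<.03)&(np.abs(L[...,1])<.03)
q=L[m&(L[...,2]>.09)&(L[...,2]<.13)];print('wrist top end',len(q),np.percentile(q[:,2],[5,50,95]).round(4))
a=c['pixels'][:,:,::-1];s=shot('side')['pixels'][150:250,180:310,::-1]
cv2.imwrite('pics/f.png',np.hstack([cv2.resize(a[60:320,130:390],(400,400)),cv2.resize(s,(400,400),interpolation=cv2.INTER_CUBIC)]))
```

```text
side max ax 0.1055
-0.005 1 [144. 140. 143.]
-0.0035 3 [111. 112. 123.]
-0.002 2 [ 99. 104. 128.]
-0.0005 4 [114. 114. 127.]
0.001 3 [154. 152. 164.]
0.0025 2 [134. 129. 131.]
0.004 4 [114. 110. 114.]
0.0055 1 [130. 125. 126.]
0.007 3 [141. 135. 136.]
0.0085 3 [183. 176. 179.]
0.01 3 [171. 165. 166.]
0.0115 1 [160. 155. 157.]
0.013 3 [172. 166. 168.]
0.0145 4 [173. 166. 168.]
0.0175 2 [170. 163. 164.]
0.019 3 [160. 154. 156.]
0.0205 3 [187. 181. 182.]
0.0 69 [-0.0145  0.0162] [-0.0171 -0.0059]
0.02 20 [-0.0079  0.0044] [-0.0085 -0.0052]
0.04 21 [-0.0112  0.0031] [-0.0071 -0.0048]
0.06 24 [-0.0137  0.0011] [-0.0103 -0.0045]
0.08 25 [-0.0134 -0.0007] [-0.0078 -0.0045]
0.1 23 [-0.0173 -0.0033] [-0.0076 -0.0053]
side top end [0.1078 0.1089 0.1089 0.1099 0.1101 0.1101]
wrist top end 300 [0.0926 0.1059 0.1077]
```

View pics/f.png

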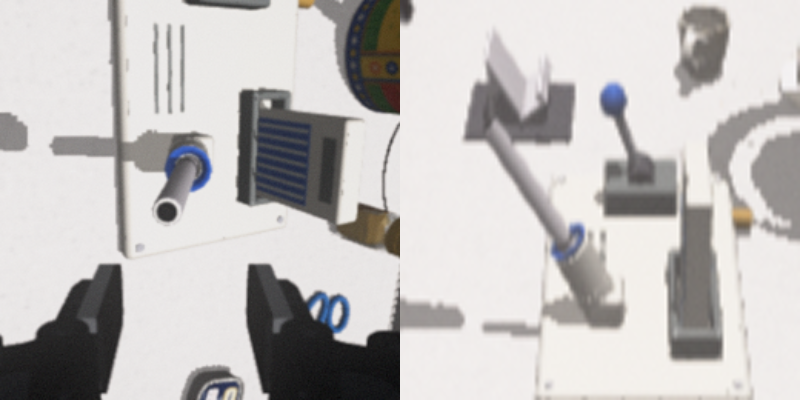

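Run:
```python
from col import *
d=np.load('w6.npz');L=d['L'];p=d['p'].astype(int)
near=(np.abs(L[...,0])<.025)&(np.abs(L[...,1])<.025)
q=L[near&(np.abs(L[...,2])<.012)&(p[...,2]>p[...,0]+40)]
print('mouth ring',len(q),np.percentile(q,[3,25,50,75,97],axis=0).round(4).tolist())
q=L[near&(L[...,2]>.095)&(L[...,2]<.12)]
print('top',len(q),np.percentile(q[:,2],[25,50,75,90,97]).round(4),q[:,:2].mean(0).round(4))
# tube axis from points on the tube body
b=L[near&(L[...,2]>.015)&(L[...,2]<.1)];print('slope',np.polyfit(b[:,2],b[:,0],1).round(3),np.polyfit(b[:,2],b[:,1],1).round(3))
# dark ring along tube
m=near&(L[...,2]>0)&(L[...,2]<.03);P=L[m];G=p[m].mean(1)
for a in np.arange(0,.02,.002):
    k=(np.abs(P[:,2]-a)<.001)&(np.abs(P[:,0]+.001)<.012)&(np.abs(P[:,1])<.006);print(a.round(3),k.sum(),G[k].mean().round(0) if k.any() else '',end=' | ')
# tap plan
o=env.get_obs();print()
k=np.array([.5668,.1025,.104]);bx=np.array([np.cos(.064),np.sin(.064),0])
delta(frame([0,0,-1],bx),k-bx*.055+[0,0,.10],False)
by=np.array([-np.sin(.064),np.cos(.064),0]);delta(frame([0,0,-1],by),k-bx*.055+[0,0,.10])
```

```text
mouth ring 307 [[-0.0153, -0.0141, -0.0043], [-0.0086, -0.0039, -0.0009], [0.0037, 0.006, -0.0], [0.0104, 0.0117, 0.0006], [0.0147, 0.0155, 0.0015]]
top 272 [0.1045 0.1061 0.1068 0.1074 0.108 ] [-0.0115  0.002 ]
slope [-0.092 -0.   ] [0.003 0.006]
0.0 0  | 0.002 5 93.0 | 0.004 7 115.0 | 0.006 2 119.0 | 0.008 2 108.0 | 0.01 2 111.0 | 0.012 1 149.0 | 0.014 3 149.0 | 0.016 3 159.0 | 0.018 1 143.0 | 
d [0.141  0.0518 0.0493] rv [ 5.202e-01 -1.700e-03  2.000e-04] |d| 0.158 |r| 0.52
d [0.141  0.0518 0.0493] rv [ 0.409   0.4064 -1.5318] |d| 0.158 |r| 1.637
d [0.141  0.0518 0.0493] rv [ 0.4064 -0.409   1.5323] |d| 0.158 |r| 1.637
```

The tube is home: its top end lies 106 mm from the mouth, as it should when bottomed. In the picture the ring sits at the blue mouth and the cassette is upright in the bay. Now the tap.

Scaled: 0.141 m is 2.82, 0.09 m is 1.8, 0.52 rad is 5.2.

Request:
shift_gripper(
  moves={"jaw": [0,0,0,0,0,0,0],"sx": [1,1.8,2.82,2.82,2.82,2.82,2.82],"sy": [0.2,0.6,1.04,1.04,1.04,1.04,1.04],"sz": [-0.2,0.2,0.98,0.98,0.98,0.98,0.98],"wx": [1,2.5,4,5.2,5.2,5.2,5.2],"wy": [0,0,0,0,0,0,0],"wz": [0,0,0,0,0,0,0]},
)

```text
t: 16.6
position: [0.511, 0.0977, 0.2063]
orientation: [0.684, 0.729, 0.001, 0.001]
contact_force: [-0.4, 0.5, 0.3]
gripper_width: 0.0001
grasp_force: 0.0
```

```bash
python3 -c "
from col import *
k=np.array([.5668,.1025,.085]);bx=np.array([np.cos(.064),np.sin(.064),0])
delta(frame([0,0,-1],bx),k-bx*.05,False);delta(frame([0,0,-1],bx),k+bx*.03,False);delta(frame([0,0,-1],bx),k+bx*.035,False)"
```

```text
d [0.0012 0.0056 0.1213] rv [ 0.0034  0.0002 -0.001 ] |d| 0.121 |r| 0.004
d [0.0013 0.0856 0.1216] rv [ 0.0034  0.0002 -0.001 ] |d| 0.149 |r| 0.004
d [0.0013 0.0906 0.1216] rv [ 0.0034  0.0002 -0.001 ] |d| 0.152 |r| 0.004
```

Scaled: 0.121 m is 2.42, 0.1 m is 2.

Request:
shift_gripper(
  moves={"jaw": [0,0,0,0,0,0,0,0,0,0,0,0],"sx": [0.02,0.02,0.02,0.02,0.02,0.02,0.02,0.02,0.02,0.02,0.02,0.02],"sy": [0.08,0.08,0.08,0.08,0.4,0.6,0.8,1,1.2,1.4,1.56,1.56],"sz": [1,2,2.42,2.42,2.42,2.42,2.42,2.42,2.42,2.42,2.42,2.42],"wx": [0,0,0,0,0,0,0,0,0,0,0,0],"wy": [0,0,0,0,0,0,0,0,0,0,0,0],"wz": [0,0,0,0,0,0,0,0,0,0,0,0]},
)

```text
t: 18.1
position: [0.5973, 0.1049, 0.0904]
orientation: [0.684, 0.729, 0.006, 0.006]
contact_force: [2.0, -0.3, 17.9]
gripper_width: 0.0002
grasp_force: 8.8
```

Request:
shift_gripper(
  moves={"jaw": [0,0,0],"sx": [0,0,0],"sy": [0.08,0.16,0.16],"sz": [0,0,0],"wx": [0,0,0],"wy": [0,0,0],"wz": [0,0,0]},
)

```text
t: 18.48
position: [0.6045, 0.1054, 0.0897]
orientation: [0.684, 0.729, 0.006, 0.005]
contact_force: [3.1, 0.7, 14.2]
gripper_width: 0.0004
grasp_force: 7.3
```

Run:
```python
from h import *
for n in('side','top'):
    c=shot(n);X=cloud(c);p=c['pixels'].astype(int)
    m=(X[...,0]>.5)&(X[...,0]<.68)&(X[...,1]>.06)&(X[...,1]<.15)&(X[...,2]>.06)&(X[...,2]<.14)&(p[...,2]>p[...,0]+25)
    print(n,m.sum(),X[m].mean(0).round(4),X[m].max(0).round(4))
```

```text
side 23 [0.6035 0.0991 0.1182] [0.6122 0.1051 0.1231]<stdin>:5: RuntimeWarning: Mean of empty slice.
  ret = um.true_divide(
Traceback (most recent call last):
ValueError: zero-size array to reduction operation maximum which has no identity
```

Run:
```python
from h import *
print(env.get_obs()['position'],env.get_obs()['contact_force'],env.get_obs()['torque'])
for n in('side','wrist'):
    c=shot(n,n+'7.png');X=cloud(c);p=c['pixels'].astype(int)
    m=(X[...,0]>.5)&(X[...,0]<.68)&(X[...,1]>.05)&(X[...,1]<.15)&(X[...,2]>.03)&(X[...,2]<.16)
    b=m&(p[...,2]>p[...,0]+25)
    v,u=np.where(b);print(n,b.sum(),(u.min(),u.max(),v.min(),v.max()) if b.any() else '')
    if b.any(): print(np.percentile(X[b],[2,50,98],axis=0).round(4).tolist())
    if n=='side':
        dark=p.sum(-1)
        for z in np.arange(.03,.16,.008):
            k=m&(np.abs(X[...,2]-z)<.004)&(X[...,0]>.54)
            if k.any():
                xs=X[k];print(z.round(3),k.sum(),'x',np.percentile(xs[:,0],[2,98]).round(3),'y',np.percentile(xs[:,1],[5,50]).round(3),'rgb',p[k].mean(0).round(0),'blue x',xs[(p[k][:,2]>p[k][:,0]+25)][:,0].round(3))
```

```text
[0.60445717 0.10540284 0.08971409] [ 1.81164010e+00 -1.43327357e-02  1.47425386e+01] [ 0.02207922 -0.39876532 -0.0350217 ]
side 23 (np.int64(259), np.int64(265), np.int64(171), np.int64(174))
[[0.5949, 0.0932, 0.1118], [0.6035, 0.099, 0.1183], [0.6122, 0.104, 0.1231]]
0.03 31 x [0.558 0.624] y [0.079 0.082] rgb [87. 85. 83.] blue x []
0.038 57 x [0.559 0.626] y [0.079 0.083] rgb [88. 85. 84.] blue x []
0.046 178 x [0.559 0.625] y [0.081 0.096] rgb [114. 111. 110.] blue x []
0.054 42 x [0.58  0.604] y [0.091 0.099] rgb [96. 92. 92.] blue x []
0.062 8 x [0.589 0.598] y [0.101 0.102] rgb [100.  96.  97.] blue x []
0.07 7 x [0.592 0.601] y [0.103 0.104] rgb [126. 122. 122.] blue x []
0.078 9 x [0.592 0.601] y [0.102 0.105] rgb [123. 119. 119.] blue x []
0.086 11 x [0.595 0.604] y [0.101 0.106] rgb [122. 118. 118.] blue x []
0.094 8 x [0.595 0.604] y [0.104 0.105] rgb [116. 113. 115.] blue x []
0.102 6 x [0.595 0.612] y [0.098 0.101] rgb [106. 107. 118.] blue x []
0.11 16 x [0.592 0.614] y [0.094 0.098] rgb [ 85.  87. 105.] blue x [0.595 0.598]
0.118 31 x [0.592 0.615] y [0.093 0.1  ] rgb [ 94.  99. 121.] blue x [0.598 0.601 0.595 0.598 0.601 0.604 0.606 0.609 0.612 0.595 0.598 0.601
 0.604 0.607 0.609 0.612 0.601 0.604 0.607]
0.126 9 x [0.597 0.611] y [0.095 0.1  ] rgb [103. 105. 115.] blue x [0.604 0.606]
0.134 19 x [0.593 0.617] y [0.093 0.098] rgb [95. 92. 92.] blue x []
0.142 28 x [0.592 0.618] y [0.094 0.099] rgb [90. 87. 87.] blue x []
0.15 26 x [0.592 0.617] y [0.094 0.098] rgb [89. 87. 87.] blue x []
0.158 19 x [0.593 0.617] y [0.092 0.099] rgb [87. 84. 85.] blue x []
wrist 834 (np.int64(224), np.int64(270), np.int64(211), np.int64(240))
[[0.5917, 0.1079, 0.11], [0.6016, 0.1159, 0.1168], [0.614, 0.1198, 0.1266]]
```

Run:
```python
from h import *
c=shot('side');X=cloud(c);p=c['pixels'].astype(int)
def ch(v,u):
    r,g,b=p[v,u];s=r+g+b
    if b>r+25:return 'B'
    return '#' if s<150 else '+' if s<280 else '-' if s<400 else '.'
for v in range(140,200):print(v,''.join(ch(v,u) for u in range(235,290)))
# project TCP & tip corners
from math import *
o=env.get_obs();M=R.from_quat(c['attitude']).as_matrix()
for n,q in (('tcp',o['position']),('grasp',o['position']+[0,0,.019])):
    pc=M.T@(q-c['xyz']);print(n,cv2.projectPoints(pc.reshape(1,3),np.zeros(3),np.zeros(3),c['mtx'],c['distortion'])[0].ravel())
```

```text
140 ......-+++++++.-++++++++++++++++++++++++--++++++-......
141 ......-++++++-..+++++++++++++++++++++++-.-+++++++-.....
142 ......-+++++++...+++++++++++++++++++++-..-+++++++-.....
143 ......++++++++...-++++++++++++++++++++...-+-++++++.....
144 ......-+++++++....-++++++++++++++++++....-+++++++-.....
145 .......+++++++-....-++++++++++++++++-....+++++++-......
146 ........+++++++-....-++++++++++++++-....+++++++-.......
147 .........+++++++-....-+++++--+++++.....+++++++-........
148 ..........+++++++-....-+++-..-+++-....++++++++.........
149 ...........+++++++....-+++...-+++-...-+++++++..........
150 ............+++++++...-+++-..-+++-..-+++++++...........
151 ............-++++++-..-+++-..-+++-.-++++++++...........
152 .............-++++++--++++-..++++++++++++++-----.......
153 ..............-+++++++++++-..+++++++++++++--------.....
154 ...............-++++++++++-..++++++++++++----------....
155 ................+++++++++++..+++++++++++-----------....
156 .................++++++++++.-++++++++++-...-----.--....
157 ..................--.-++++++++++++-.--........--.---...
158 ................
[... 1865 characters left out ...]
-----.............................
190 ............--------++++++--------.....................
191 ...........--------+++++++++------.....................
192 ...........--------+++++++++-------....................
193 ...........--------+++++++++-------....................
194 ...........--------+++++++++------.....................
195 ...........--------+++++++++----.....-.................
196 ...........--------+++++++++--.......-.................
197 ...........------+-------------...----.................
198 ...........-+++++++++++++++++---------.................
199 ...........-++++++++++++++++++++++----.................
tcp [262.26589607 180.23910323]
grasp [262.34461706 174.4837476 ]
```

The fingertips seem to be sitting on top of the knob. I'll lift off and measure where the shut tips really are relative to the TCP.

Scaled: -0.05 m is -1, -0.11 m is -2.2.

Request:
shift_gripper(
  moves={"jaw": [0,0,0,0,0],"sx": [0,0,0,0,0],"sy": [0,-1,-2,-2.2,-2.2],"sz": [-0.8,-0.8,-0.8,-0.8,-0.8],"wx": [0,0,0,0,0],"wy": [0,0,0,0,0],"wz": [0,0,0,0,0]},
)

```text
t: 19.35
position: [0.4892, 0.0981, 0.1253]
orientation: [0.684, 0.729, 0.002, 0.002]
contact_force: [0.7, 0.2, 0.2]
gripper_width: -0.0001
grasp_force: 0.0
```

Create st.py:
```python
from h import *
o=env.get_obs();t=o['position'];print(t,o['contact_force'])
c=shot('side');X=cloud(c);p=c['pixels'].astype(int)
m=(np.abs(X[...,0]-t[0])<.03)&(np.abs(X[...,1]-t[1])<.03)&(X[...,2]>.03)&(X[...,2]<.25)&(p.sum(-1)<280)
q=X[m]-t;print('tip rel tcp',np.sort(q[:,2])[:6].round(4))
for z in np.arange(-.005,.07,.008):
    k=np.abs(q[:,2]-z)<.004
    if k.any():print(z.round(3),k.sum(),np.percentile(q[k][:,0],[2,98]).round(4),np.percentile(q[k][:,1],[2,50]).round(4))
for n,c in(('side',c),('top',shot('top'))):
    X=cloud(c);p=c['pixels'].astype(int)
    b=(X[...,0]>.5)&(X[...,0]<.68)&(X[...,1]>.05)&(X[...,1]<.15)&(X[...,2]>.08)&(X[...,2]<.14)&(p[...,2]>p[...,0]+25)
    if b.any():print(n,'knob',b.sum(),X[b].mean(0).round(4),X[b].min(0).round(4),X[b].max(0).round(4))
```

```bash
python3 st.py
```

```text
[0.48921025 0.09810321 0.12534501] [0.71244782 0.19638972 0.17175946]
tip rel tcp [0.0403 0.0404 0.0427 0.0433 0.0436 0.0439]
0.043 13 [-0.0096  0.0096] [-0.0104 -0.0085]
0.051 20 [-0.0081  0.0103] [-0.0119 -0.0095]
0.059 24 [-0.009   0.0134] [-0.0115 -0.0096]
0.067 18 [-0.0075  0.0111] [-0.0146 -0.0093]
side knob 46 [0.6025 0.1007 0.1189] [0.5918 0.0935 0.1099] [0.6122 0.1103 0.1262]
top knob 42 [0.601  0.1052 0.1191] [0.5914 0.0939 0.1082] [0.6111 0.1174 0.1248]
```

```bash
sed -i 's/&(p.sum(-1)<280)//' st.py; python3 st.py
```

Run:
```python
from h import *
c=shot('side');X=cloud(c);p=c['pixels'].astype(int);o=env.get_obs()
M=R.from_quat(c['attitude']).as_matrix()
pc=M.T@(o['position']-c['xyz']);u,v=cv2.projectPoints(pc.reshape(1,3),np.zeros(3),np.zeros(3),c['mtx'],c['distortion'])[0].ravel();print(u,v)
u=int(u)
for r in range(int(v)-16,int(v)+4):print(r,' '.join('%3d'%p[r,k].mean() for k in range(u-8,u+9)))
```

```text
[0.49061499 0.09809983 0.12518823] [-0.15677756 -0.67724052 -0.31860921]
tip rel tcp [0.0343 0.0344 0.0351 0.0352 0.0356 0.0375]
0.035 9 [-0.0051  0.0056] [-0.0112 -0.0106]
0.043 26 [-0.011   0.0142] [-0.0123 -0.0076]
0.051 24 [-0.0107  0.0141] [-0.0126 -0.0097]
0.059 30 [-0.0115  0.0141] [-0.0129 -0.0078]
0.067 27 [-0.0127  0.013 ] [-0.0127 -0.0076]
side knob 45 [0.6024 0.1003 0.119 ] [0.5919 0.0933 0.1119] [0.6123 0.1122 0.127 ]
top knob 41 [0.601  0.1054 0.1198] [0.591  0.094  0.1072] [0.6106 0.1172 0.127 ]
222.48489903683955 169.5851889514586
153 237 236 232 160  84  71  87  84  74  87  86  69  75 139 229 235 236
154 236 237 232 163  88  71  89  84  72  89  83  69  73 125 229 237 236
155 236 237 233 181  96  71  87  83  71  90  86  72  78 141 231 237 237
156 236 237 236 217 113  73  88  88  75  90  91  75  92 175 232 236 237
157 236 237 237 230 149 107  94  90  72  92  93  99 138 216 235 236 235
158 236 237 236 234 209 190 126  97  77  89 105 164 204 234 235 236 235
159 236 236 236 236 234 228 167 125 105 116 137 219 233 237 236 237 237
160 234 235 236 236 236 234 215 199 193 197
[... 192 characters left out ...]
 235 237 235 236 238 236 237 236 237 228 234 236 236
164 186 190 205 228 236 237 236 237 237 237 235 228 235 214 227 236 237
165 188 186 190 213 234 237 237 236 237 237 235 221 230 202 213 233 236
166 186 188 188 194 223 234 236 236 237 237 235 221 223 196 199 224 235
167 188 186 187 187 200 225 235 236 236 235 232 217 214 195 201 223 235
168 189 186 187 185 188 206 224 234 233 230 228 223 204 190 199 231 235
169 190 187 186 186 186 189 206 225 227 225 226 231 197 188 190 229 232
170 190 188 185 186 186 186 192 217 224 224 217 234 199 189 173 192 196
171 186 189 188 187 187 186 191 219 224 223 208 231 200 191 138 126 124
172 165 186 189 188 186 187 195 222 225 224 205 216 193 192 122 111 112
```

The shut fingertips really end about 35 mm above the reported TCP, so I'll push with the TCP at z ≈ 0.047.

Scaled: 0.08 m is 1.6, 0.078 m is 1.56.

Request:
shift_gripper(
  moves={"jaw": [0,0,0,0,0,0,0,0,0,0,0],"sx": [0,0,0,0,0,0,0,0,0,0,0],"sy": [0,0,0,0.8,1.4,1.6,1.76,1.92,2.04,2.12,2.12],"sz": [0.8,1.56,1.56,1.56,1.56,1.56,1.56,1.56,1.56,1.56,1.56],"wx": [0,0,0,0,0,0,0,0,0,0,0],"wy": [0,0,0,0,0,0,0,0,0,0,0],"wz": [0,0,0,0,0,0,0,0,0,0,0]},
)

```text
t: 20.98
position: [0.5948, 0.1048, 0.0471]
orientation: [0.684, 0.729, 0.001, 0.001]
contact_force: [-0.1, 0.2, 0.1]
gripper_width: 0.0001
grasp_force: 0.0
```

```bash
python3 st.py | tail -2
```

```text
0.067 44 [-0.0113  0.029 ] [-0.0136 -0.0054]
side knob 39 [0.6216 0.1013 0.113 ] [0.6121 0.0943 0.1043] [0.6297 0.1102 0.1211]
```

Request:
shift_gripper(
  moves={"jaw": [0,0],"sx": [0,0],"sy": [0.06,0.06],"sz": [0,0],"wx": [0,0],"wy": [0,0],"wz": [0,0]},
)

```text
t: 21.32
position: [0.5976, 0.105, 0.0471]
orientation: [0.684, 0.729, 0.001, 0.001]
contact_force: [-0.6, 1.1, -0.9]
gripper_width: 0.0003
grasp_force: 0.3
```

Request:
shift_gripper(
  moves={"jaw": [0,0],"sx": [0,0],"sy": [0.06,0.06],"sz": [0,0],"wx": [0,0],"wy": [0,0],"wz": [0,0]},
)

```text
t: 21.58
position: [0.5982, 0.105, 0.0469]
orientation: [0.684, 0.729, -0.001, -0.001]
contact_force: [-5.0, -0.3, 2.5]
gripper_width: -0.0002
grasp_force: 2.7
```

```bash
python3 st.py | tail -1
```

```text
side knob 37 [0.6247 0.1018 0.1116] [0.6151 0.0941 0.1011] [0.6326 0.1119 0.1189]
```

Request:
shift_gripper(
  moves={"jaw": [0,0],"sx": [0,0],"sy": [0.06,0.06],"sz": [0,0],"wx": [0,0],"wy": [0,0],"wz": [0,0]},
)

```text
t: 21.92
position: [0.5981, 0.1051, 0.0468]
orientation: [0.684, 0.73, -0.003, -0.003]
contact_force: [-11.0, -0.8, 6.9]
gripper_width: -0.0
grasp_force: 5.5
```

```bash
python3 st.py | tail -1
```

```text
side knob 40 [0.6246 0.1014 0.1114] [0.615  0.0952 0.1017] [0.6353 0.1106 0.1197]
```

The lever is at its hard stop (11 N, no more motion). I'll back away and check everything.

Request:
shift_gripper(
  moves={"jaw": [0,0,0,0,0,0,0,0,0],"sx": [0,0,0,0,1.2,2.4,3.4,3.4,3.4],"sy": [-0.6,-1.6,-2,-2,-2.6,-3,-3.2,-3.2,-3.2],"sz": [0,0,-1,-2.2,-3.2,-3.2,-3.2,-3.2,-3.2],"wx": [0,0,0,0,0,0,0,0,0],"wy": [0,0,0,0,0,0,0,0,0],"wz": [0,0,0,0,0,0,0,0,0]},
)

```text
t: 23.15
position: [0.4329, 0.265, 0.2068]
orientation: [0.683, 0.73, 0.001, 0.002]
contact_force: [0.5, -0.5, -0.2]
gripper_width: 0.0003
grasp_force: 0.0
```

Run:
```python
from ring import *
def sel(X,x0,x1,y0,y1,z0,z1): return (X[...,0]>x0)&(X[...,0]<x1)&(X[...,1]>y0)&(X[...,1]<y1)&(X[...,2]>z0)&(X[...,2]<z1)
d=np.load('s0.npz')
for n,k in(('top','ta'),('side','sa')):
    c=shot(n);X=cloud(c);p=c['pixels'].astype(int);b=p[...,2]>p[...,0]+25
    P=X[sel(X,.5,.68,.05,.15,.08,.14)&b];print(n,'knob',P.mean(0).round(4),P.max(0).round(4))
    q=X[sel(X,.58,.72,-.12,.03,.1,.16)];print('cass',cv2.minAreaRect((q[:,:2]*1000).astype(np.float32)),q[:,2].max().round(4))
    L=(X-mouth)@M;q=L[(np.abs(L[...,0])<.03)&(np.abs(L[...,1])<.03)&(L[...,2]>.05)&(L[...,2]<.13)];print('tube end',np.sort(q[:,2])[-5:].round(4))
    for nm,box in dict(tin=(.55,.68,-.4,-.27,.012,.04),jar=(.76,.84,-.16,-.08,.05,.12),cup=(.6,.75,.28,.45,.015,.07)).items():
        a=d[k][sel(d[k],*box)];e=X[sel(X,*box)];print(nm,len(a),len(e),np.median(a,0).round(3),np.median(e,0).round(3))
```

```text
top knob [0.6236 0.1064 0.1109] [0.6346 0.1145 0.1181]
cass ((646.46923828125, -41.71896743774414), (22.536928176879883, 78.29306030273438), 3.460059404373169) 0.1408
tube end [0.107  0.1071 0.1085 0.1093 0.1097]
tin 506 506 [ 0.621 -0.331  0.021] [ 0.621 -0.331  0.021]
jar 168 171 [ 0.797 -0.125  0.093] [ 0.797 -0.126  0.093]
cup 206 207 [0.649 0.367 0.047] [0.65  0.367 0.047]
side knob [0.6255 0.1026 0.1112] [0.6354 0.1158 0.1183]
cass ((645.37109375, -41.53388595581055), (22.395751953125, 82.63516235351562), 3.748739719390869) 0.1387
tube end [0.1084 0.1086 0.109  0.1092 0.1097]
tin 1124 1128 [ 0.619 -0.334  0.022] [ 0.619 -0.335  0.022]
jar 418 415 [ 0.8   -0.14   0.083] [ 0.8   -0.14   0.083]
cup 225 225 [0.65  0.343 0.044] [0.65  0.342 0.045]
```

```bash
python3 -c "
from bench import env
print(env.close_job())"
```

```text
the job is handed in; nothing more can be done
None
```

The job is handed in at about 23 s with no verdict shown: cassette upright in the bay, tube pushed to a hard stop and seated to within about 1–2 mm by camera, tap lever at its far stop, and tin, jar and cup unmoved.

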